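Check the pressure in the carbonating growler

ROBOT

A 6-joint arm with a two-finger parallel gripper is mounted at the origin on a cart in front of the work surface, level with it; the furniture and walls round the work are solid. World frame = base frame: x ahead of the robot, y to its left, z up, the work surface at z = 0. Lengths are in m, angles in rad, forces in N, time in s.
With the tool pointing down it reaches from about 0.275 to 1 m from the base axis. Payload 8.4 kg.
Tool frame: the origin (TCP) lies on the centre line of the jaws, within the pads' length; the fingertips stand 17 mm ahead of it and the grasp point (between the pads) lies 2 mm behind it (bot.tcp_to_tips is the z of the fingertips in the tool frame, in m); z points along the fingers, y is the line along which they close (so a half turn about z gives the same grasp; the last joint's range is limited). The gripper opens to 85 mm and grips with 20 to 120 N. Pads are 22 mm wide; open, the fingers measure 114 mm over their backs; the gripper's body (76 mm by 85 mm) begins 54 mm behind the grasp point. The pads swing forward as they close: fully open they stand 13 mm farther back than shut.
Start: joints at [1.116, 0.353, 1.633, -0, 1.155, -0.002], TCP at [0.273, 0.562, 0.248] pointing down, gripper open.
Joint ranges: [-2.63, 2.63], [-0.92, 2.1], [0.06, 2.66], [-1.3, 4.44], [0, 2.69], [-3.02, 3.02]. Speed limits (rad/s): [2.22, 2.22, 2.79, 3.14, 3.14, 3.14].

INTERFACE

Orientations are given as a unit quaternion [x, y, z, w].
In Python, from workcell import bot, hand, kinematics, get_obs, vision, hand_in gives the robot as it stands. The module is installed in compiled form; this text tells all that it offers. Calls block until the motion is done:
- bot.reach(position, orientation): joint-space move of the TCP to a pose.
- bot.servo_line(position, ori=None, velocity=0.15): straight line of the TCP; ori=None keeps the orientation; velocity is the mean speed in m/s.
- bot.goto_joints(angles): joint-space move.
- hand.move_gripper(opening, strength=None): finger opening in m; strength is the grip in N (None keeps the last); returns when the fingers have stopped.
- bot.dwell(seconds).
- kinematics.solve_ik(position, orientation): joint angles nearest the present ones, or None.
- get_obs(): the state.
- vision.read_camera(name): name is "side" or "top"; returns a dict with "frame" (420x560x3 uint8, red, green, blue), "intrinsics" (3x3 intrinsics, pixels), "view" (4x4, takes a point from world to camera coordinates). Camera axes: x right, y down, z forward; pixel columns grow to the right and rows downward; lengths in m; the calibration is good to about 2 mm. A picture is of the moment at which its call begins. There is no depth.
A pose or a line that the arm cannot do raises bot.IKError and nothing moves.
- hand_in(): hands the job in; it is judged then, once.
The state is a dict: "time_s": time; "joint_pos": joint angles; "joint_vel": joint speeds; "joint_efforts": joint torques, N m; "position": TCP position; "orientation": TCP orientation; "wrist_force": force on the tool from outside, world axes, zero at the start; "ft_torque": the same for the moment, N m; "gripper_width": finger opening in m; "grip_force": force on a finger pad.
Only numpy, scipy, OpenCV 4.12 (cv2) and the standard library are available. Lean on these libraries where they do the work, as an engineer would, in place of code of your own. Each camera call takes 0.05 s, during which the arm holds its last target. There are 200 camera calls.

TASK

Push the steel growler along the counter, upright, until it is fully home in the brass bottle fork. Then take the pressure gauge out of its walnut block, set its bell squarely over the valve on the growler's cap and press straight down gently, about 7 newtons, so that the valve pin stays about half way down and the gauge reads. End the job like that, without letting go, still holding the gauge upright on the valve with that light pressure; leave the other things on the counter where they are.

Things in the scene. Friction and masses are not known exactly. Their poses are not given: they have to be found in the camera images.
- growler: squat steel growler, loose, 0.8 kg: 108 mm in diameter up to 72 mm high, then a shoulder narrowing to a 34 mm neck at 105 mm; black ribbed cap, 41 mm wide, from 112 to 126 mm. Origin: centre of the underside, z up; round, any yaw. Its drum is too wide to grip; push it lower than 70 mm; leaning the gripper back 20 degrees keeps its body clear of the cap
- pin_top (a point): top of the brass valve pin, on the growler's axis, 158 mm above its underside when shut. The 8 mm pin stands 8 mm out of a steel valve post on the cap: 18 mm in diameter, top at 150 mm, foot 23 mm wide up to 133 mm
- valve_pin (a joint): how far the valve pin is pushed down, in m: 0 = shut, 0.008 = flush with the post. Spring: it starts to move at about 4 N, is half way (0.004) at about 6.8 N and flush at about 9.6 N
- fork: fixed brass bottle fork: a 10 mm bar bent to a U, top of the bar 41 mm high, on stand-offs. Origin: on the counter, centre of the bend (inner radius 57 mm: 2 to 3 mm of play round the growler). It opens to its own -y side; the growler goes in along its +y. The arms run to y = -28 mm, then flare out to 170 mm between their ends at y = -72 mm
- fork_home (a point): where the centre of the growler's underside is when it is fully home against the back of the fork: 2.5 mm beyond the fork's origin along its +y, on the counter
- gauge: push-on pressure gauge, loose, 75 mm high, 0.19 kg, upright in its block: brass bell below (37 mm wide, 32 mm high, open downwards, 28 mm bore), thin neck, round dark case 48 mm in diameter from 43 to 73 mm, dial facing up. Origin: centre of the bell's rim (underside), z up; round, any yaw. Grip the case's sides from above, 58 mm above the origin
- plunger_foot (a point): underside of the sprung 14 mm plunger inside the gauge's bell, on its axis, 18 mm above the rim at rest; it lands on the valve pin when the rim is 140 mm above the growler's underside. It gives way from 5 N up, 1 mm for each further 0.6 N, at most 6 mm, and turns the needle. At 7 N pin and plunger together have gone down about 7.5 mm
- gauge_block: fixed walnut block 66 x 118 mm (x, y), 26 mm high; origin: centre of the underside. The gauge's bell stands in a 40 mm square socket at (0, -25) mm, its rim 8 mm above the counter; a black spare cap 38 mm wide at (0, +34) mm reaches 39 mm above the counter. Lift the gauge straight up; closing the fingers along the block's x keeps them off the spare cap
- tumbler: faceted glass tumbler, 70 mm across, 87 mm high; bystander, loose, leave it; origin at the centre of its underside
- jigger: steel jigger (hourglass measure), 37 mm across, 68 mm high; bystander, loose, leave it; origin at the centre of its underside
- small_shaker: steel shaker, 64 mm across, 182 mm high; bystander, loose, leave it; origin at the centre of its underside
- bitters_bottle: small bottle with a black cap, 39 mm across, 100 mm high; bystander, loose, leave it; origin at the centre of its underside
- highball: tall straight glass, 69 mm across, 154 mm high; bystander, loose, leave it; origin at the centre of its underside
- matches: matchbox lying flat, 50 x 63 x 18 mm; bystander, loose, leave it; origin at the centre of its underside

How it is judged:
On the way, in this order (a step that is already met when the one before it is completed fails the run):
1. the growler stands upright, fully home in the fork, its valve still shut (horizontal distance between growler and fork_home below 0.01 m and angle between growler's own z axis and vertical below 0.05 rad and height (world z) of growler below 0.006 m and value of joint valve_pin below 0.0008 m), for 0.2 s.
2. the gauge is out of its block, in the gripper (height (world z) of gauge above 0.06 m and contact force between the fingers and gauge above 2 N), for 0.1 s.
3. the gauge is pressed squarely on the valve, lightly, and the pin is down (horizontal distance between growler and fork_home below 0.01 m and angle between growler's own z axis and vertical below 0.05 rad and height (world z) of growler below 0.006 m and value of joint valve_pin above 0.0025 m and contact force between gauge and growler between 3 and 16 N and angle between the z axis of gauge and the z axis of growler, either way round below 0.09 rad and horizontal distance between gauge and pin_top below 0.006 m and height (world z) of gauge below 0.14 m and contact force between the fingers and gauge above 2 N), for 0.5 s.
At the end, for the whole second after the job is handed in: Growler upright (3 degrees), within 10 mm of fully home in the fork. The gripper holds the gauge, its bell over the valve (6 mm, rim below 140 mm), square within 5 degrees, pressing with 3 to 16 N, valve pin at least 2.5 mm down; all through the last second (all of step 3); the arm keeps its last pose, push and grip.
It fails at once if the growler is tipped over or lifted off the counter (angle between growler's own z axis and vertical above 0.25 rad or height (world z) of growler above 0.02 m).
It fails at once if the gauge is rammed onto the growler (over 30 N) (contact force between gauge and growler above 30 N).
It fails at once if another thing on the counter is shifted by more than 30 mm or knocked over (distance of any of tumbler, jigger, small_shaker, bitters_bottle, highball, matches from where it was at the start of the episode above 0.03 m or angle between any of tumbler, jigger, small_shaker, bitters_bottle, highball, matches's own z axis and vertical above 0.3 rad).
It also fails if it takes over 72 s, if anything falls off the work surface, if the arm or the gripper's body presses on something with over 40 N, if the wrist force passes 120 N, or if a joint passes its speed limit or range.

## Working session

There is one attempt and no reset: what is moved stays moved. The work goes in short steps, each a Python script; the robot and the scene stay as the last script left them, time stands still between calls to the robot, and variables do not carry over. Pictures are saved under pics/ and viewed, at most 10 in all, crops included, and the job is handed in when it is done.

```bash
mkdir -p pics
python3 - <<'E'
from workcell import vision,get_obs
import cv2,numpy as np
for n in("top","side"):
    d=vision.read_camera(n);cv2.imwrite(f"pics/{n}0.png",cv2.resize(d["frame"][:,:,::-1],(784,588),interpolation=cv2.INTER_CUBIC))
    np.savez(n+".npz",K=d["intrinsics"],V=d["view"],f=d["frame"])
    print(n,d["intrinsics"].round(1).tolist(),d["view"].round(3).tolist())
o=get_obs();print(o["wrist_force"],o["orientation"],o["time_s"])
E
```

```text
top [[519.4, 0.0, 286.2], [0.0, 519.4, 208.7], [0.0, 0.0, 1.0]] [[0.009, -1.0, 0.022, -0.076], [-0.99, -0.012, -0.14, 0.567], [0.14, -0.02, -0.99, 1.274], [0.0, 0.0, 0.0, 1.0]]
side [[486.7, 0.0, 280.7], [0.0, 486.7, 210.4], [0.0, 0.0, 1.0]] [[0.96, -0.282, -0.004, -0.547], [-0.125, -0.414, -0.902, 0.134], [0.252, 0.866, -0.432, 1.057], [0.0, 0.0, 0.0, 1.0]]
[-0.25241548  0.25850741  0.26056413] [ 2.24465793e-01  9.74481768e-01 -6.10595919e-04 -1.35664622e-04] 0.1
```

View pics/top0.png

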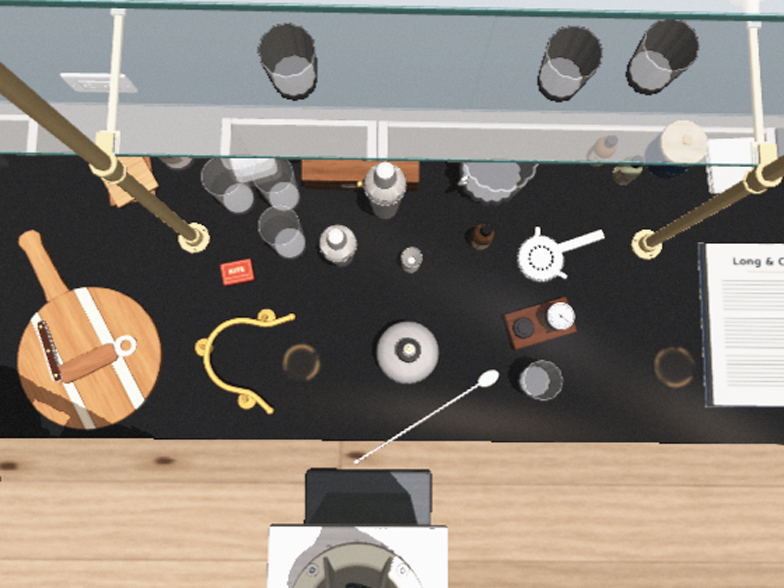

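View pics/side0.png

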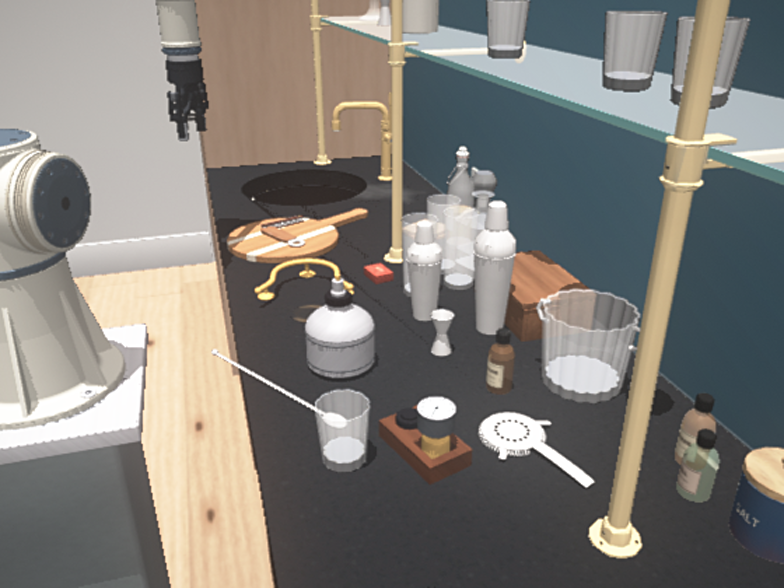

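```bash
cat > h.py <<'E'
import numpy as np,cv2
C={n:np.load(n+".npz") for n in("top","side")}
def ray(n,uv):
    K,V=C[n]["K"],C[n]["V"];R,t=V[:3,:3],V[:3,3]
    return -R.T@t, R.T@np.linalg.solve(K,[uv[0],uv[1],1])
def atz(n,uv,z):
    c,d=ray(n,uv);return c+d*(z-c[2])/d[2]
def proj(n,p):
    K,V=C[n]["K"],C[n]["V"];q=K@(V[:3,:3]@np.asarray(p)+V[:3,3]);return q[:2]/q[2]
def crop(f,x0,y0,x1,y1,s,name):
    cv2.imwrite("pics/"+name,cv2.resize(f[y0:y1,x0:x1,::-1],None,fx=s,fy=s,interpolation=cv2.INTER_CUBIC))
E
python3 - <<'E'
from h import *
f=C["top"]["f"];g=C["side"]["f"]
crop(f,135,205,325,305,4.2,"c1.png")
a=cv2.resize(f[205:295,345:425],None,fx=4.8,fy=4.8,interpolation=cv2.INTER_CUBIC)
b=cv2.resize(g[270:345,265:340],None,fx=5,fy=5,interpolation=cv2.INTER_CUBIC)
o=np.zeros((440,780,3),np.uint8);o[:432,:384]=a;o[:375,400:775]=b
cv2.imwrite("pics/c2.png",o[:,:,::-1])
E
```

```text
(no output)
```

View pics/c1.png

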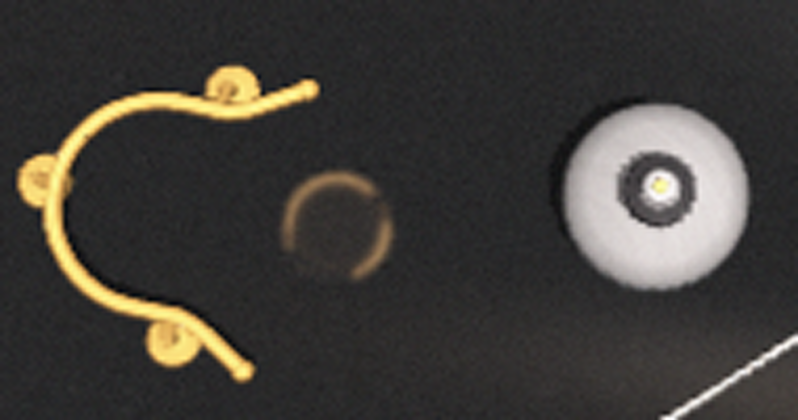

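View pics/c2.png

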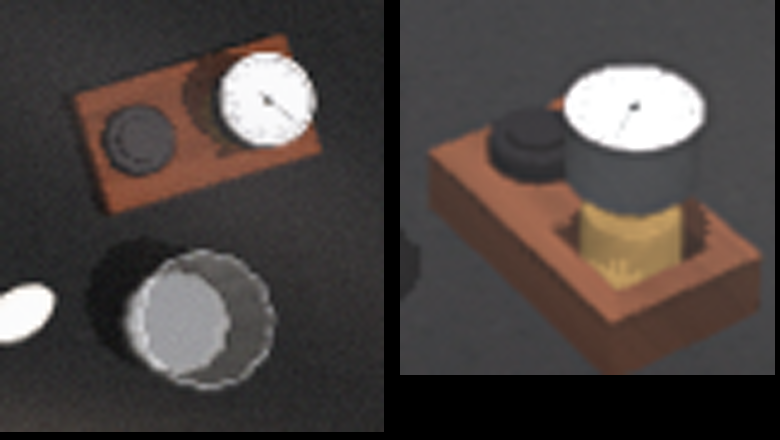

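Run:
```python
from h import *
from scipy.optimize import least_squares
N=lambda u,v,x0,y0,s:((u+.5)/s-.5+x0,(v+.5)/s-.5+y0)
c1=lambda u,v:N(u,v,135,205,4.2); g1=lambda u,v:N(u,v,345,205,4.8); g2=lambda u,v:N(u-400,v,265,270,5); s0=lambda u,v:N(u,v,0,0,1.4)
T=np.array([atz("top",c1(*p),.036)[:2] for p in[(311,90),(243,373)]])
P=np.array([atz("top",c1(*p),.036)[:2] for p in[(150,101),(100,125),(65,165),(54,215),(70,262),(108,298)]])
print("tips",T,np.linalg.norm(T[0]-T[1]))
def loc(x,p): # fork frame
    c,s=np.cos(x[2]),np.sin(x[2]);return (p-x[:2])@np.array([[c,-s],[s,c]])
def r(x):
    t=loc(x,T);return np.r_[(t-[[85,0],[-85,0]]*np.array(1e-3)-[[0,-.072]]*2).ravel() , np.linalg.norm(P-x[:2],axis=1)-.062]
best=min((least_squares(r,[*P.mean(0),a]) for a in np.arange(-3,3.1,.5)),key=lambda s:s.cost)
print("fork",best.x,"res mm",(best.fun*1e3).round(1))
print("pin",atz("top",c1(660,185),.158),"drum",atz("top",c1(656,196.5),.070), "side pin",atz("side",s0(338,279),.158))
print("gauge",atz("top",g1(267,100),.081),atz("side",g2(634,107),.081))
A=[atz("top",g1(*p),.026)[:2] for p in[(75,95),(285,37),(322,152),(105,213)]]
print("block",np.mean(A,0),A); d=A[1]-A[0]+A[2]-A[3];e=A[0]-A[3]+A[1]-A[2];print("long dir",np.degrees(np.arctan2(*d[::-1])),"short",np.degrees(np.arctan2(*e[::-1])))
from scipy.spatial.transform import Rotation as R
```

```text
tips [[0.52140966 0.12470229]
 [0.35347912 0.15957645]] 0.1715134706363509
fork [ 0.45157953  0.2122835  -0.20231355] res mm [ 1.   0.2 -0.5  0.7  0.6 -1.6 -0.3  0.6 -0.1 -0.1]
pin [ 0.45895611 -0.08132138  0.158     ] drum [ 0.45783881 -0.08185639  0.07      ] side pin [ 0.45505502 -0.10003551  0.158     ]
gauge [ 0.52364342 -0.34954144  0.081     ] [ 0.52319006 -0.35015984  0.081     ]
block [ 0.51646913 -0.32515249] [array([ 0.53122398, -0.2601704 ]), array([ 0.56378191, -0.37330206]), array([ 0.50227098, -0.39170379]), array([ 0.46859965, -0.27543369])]
long dir -73.89634586442182 short 15.17343832807949
```

```bash
cat >> h.py <<'E'
from scipy.spatial.transform import Rotation as R
def quat(p,lean,sgn=1):
    """tool down, leaning back by `lean` from horizontal direction p; fingers close across p"""
    p=np.r_[np.asarray(p)[:2],0];p/=np.linalg.norm(p)
    z=np.cos(lean)*np.array([0,0,-1.])+np.sin(lean)*p
    y=sgn*np.cross([0,0,1.],p);return R.from_matrix(np.c_[np.cross(y,z),y,z]).as_quat()
FORK=np.array([.4516,.2123]);YAW=-.2023
AX=np.array([-np.sin(YAW),np.cos(YAW)]);HOME=FORK+.0025*AX
GR=np.array([.4580,-.0815])
E
python3 - <<'E'
from h import *
from workcell import bot,hand,kinematics,get_obs
L=np.radians(20)
mid=FORK-.150*AX
p1=(mid-GR)/np.linalg.norm(mid-GR)
print("mid",mid,"p1",p1,"home",HOME)
for s in(1,-1):
    for p,q in((GR-.1*p1,quat(p1,L,s)),(mid-.06*p1,quat(p1,L,s)),(HOME-.056*AX,quat(AX,L,s))):
        for z in(.045,.30):
            j=kinematics.solve_ik([*p,z],q);print(s,z,None if j is None else np.round(j,2))
    j=kinematics.solve_ik([.5235,-.35,.064],quat([-.27,.96],0,s));print("g",None if j is None else np.round(j,2))
    j=kinematics.solve_ik([*HOME,.2],quat([-.27,.96],0,s));print("v",None if j is None else np.round(j,2))
E
```

```text
mid [0.42146156 0.06535894] p1 [-0.24143909  0.97041598] home [0.45210231 0.21474902]
1 0.045 [-0.52  0.58  1.86  0.31  0.96  2.17]
1 0.3 [-0.52  0.26  1.69  0.25  1.44  2.32]
1 0.045 [-0.22  0.47  2.1   0.45  0.78  2.32]
1 0.3 [-0.22  0.08  1.91  0.32  1.33  2.57]
1 0.045 [0.12 0.42 2.21 0.73 0.51 2.81]
1 0.3 [ 0.12 -0.01  2.    0.38  1.07 -2.99]
g [-0.59  0.58  1.75 -0.    0.82  2.28]
v [ 0.44  0.22  1.94 -0.    0.98 -2.98]
-1 0.045 [-0.52  0.58  1.86  0.31  0.96 -0.97]
-1 0.3 [-0.52  0.26  1.69  0.25  1.44 -0.82]
-1 0.045 [-0.22  0.47  2.1   0.45  0.78 -0.82]
-1 0.3 [-0.22  0.08  1.91  0.32  1.33 -0.57]
-1 0.045 [ 0.12  0.42  2.21  0.73  0.51 -0.33]
-1 0.3 [ 0.12 -0.01  2.    0.38  1.07  0.15]
g [-0.59  0.58  1.75 -0.    0.82 -0.87]
v [ 0.44  0.22  1.94 -0.    0.98  0.17]
```

Run:
```python
from h import *
from workcell import bot,hand,kinematics,get_obs,vision
L=np.radians(20);mid=FORK-.150*AX;p1=(mid-GR)/np.linalg.norm(mid-GR)
q1,q2=quat(p1,L,-1),quat(AX,L,-1)
hand.move_gripper(.060)
bot.reach([*(GR-.10*p1),.30],q1)
bot.servo_line([*(GR-.10*p1),.044],velocity=.2)
w0=np.array(get_obs()["wrist_force"]);print("w0",w0)
bot.servo_line([*(GR-.065*p1),.044],velocity=.1)
bot.servo_line([*(mid-.056*p1),.044],velocity=.08)
o=get_obs();print(o["position"],np.array(o["wrist_force"])-w0,o["time_s"],o["gripper_width"])
bot.servo_line([*(mid-.085*p1),.044],velocity=.15)
bot.servo_line([*(mid-.085*AX),.044],ori=q2,velocity=.1)
d=vision.read_camera("top");crop(d["frame"],135,180,325,305,4.2,"a1.png")
print(get_obs()["time_s"])
```

```text
w0 [0.27100236 0.56049167 0.48817542]
[0.43498469 0.01092538 0.04397859] [ 0.79888636 -3.15149681 -1.50047999] 7.2917 0.060306628990391534
8.2833
```

View pics/a1.png

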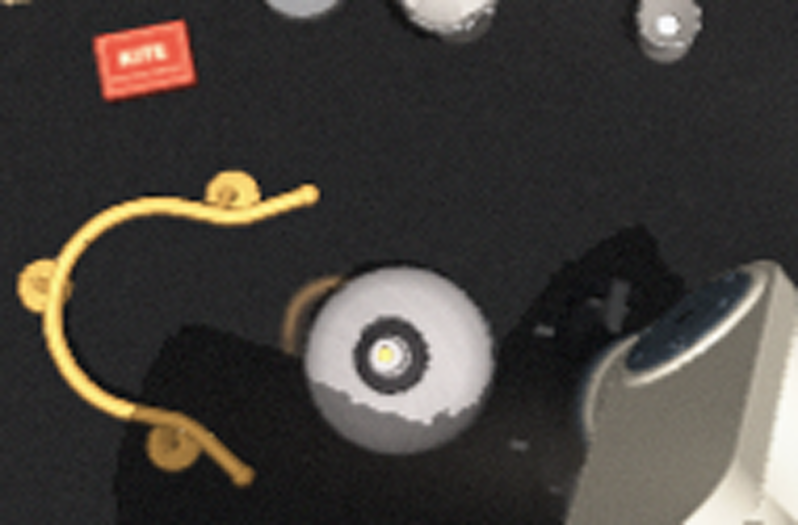

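Run:
```python
from h import *
from workcell import bot,hand,kinematics,get_obs,vision
n=lambda u,v:((u+.5)/4.2-.5+135,(v+.5)/4.2-.5+180)
g=atz("top",n(386,355),.158)[:2];g2=atz("top",n(399,360),.070)[:2]
P=np.array([AX[1],-AX[0]]);print(g,g2,"lateral",(g-FORK)@P,"along",(g-FORK)@AX)
q2=quat(AX,np.radians(20),-1)
off=(g-FORK)@P*.5*P   # start on the growler's line, ease onto the axis
w0=np.array(get_obs()["wrist_force"])
s0=g-.085*AX
bot.servo_line([*s0,.044],ori=q2,velocity=.1)
bot.servo_line([*(g-.06*AX),.044],velocity=.08)
bot.servo_line([*(FORK-.075*AX-.056*AX),.044],velocity=.08)
bot.servo_line([*(HOME-.068*AX),.044],velocity=.08)
d=.068
while d>.045:
    d-=.0015;bot.servo_line([*(HOME-d*AX),.044],velocity=.03)
    o=get_obs();f=np.array(o["wrist_force"])-w0
    print(round(d,4),f.round(1),round(float(o["time_s"]),2))
    if -f[:2]@AX>11:break
c=vision.read_camera("top");crop(c["frame"],135,180,325,305,4.2,"a2.png")
```

```text
[0.42238245 0.06609808] [0.4224604  0.06666147] lateral 0.0007536077786064944 along -0.14909090641848383
0.0665 [-1.8 -3.3  0.5] 11.34
0.065 [-2.5 -3.1  0.6] 11.59
0.0635 [-2.7 -3.6  0.8] 11.84
0.062 [-2.2 -3.4 -0.2] 12.09
0.0605 [-2.  -4.1  0.3] 12.34
0.059 [-2.7 -3.6 -0.1] 12.59
0.0575 [-2.4 -4.1 -0. ] 12.84
0.056 [-3.  -5.9  0.3] 13.09
0.0545 [ -4.5 -13.6   3.5] 13.34
```

View pics/a2.png

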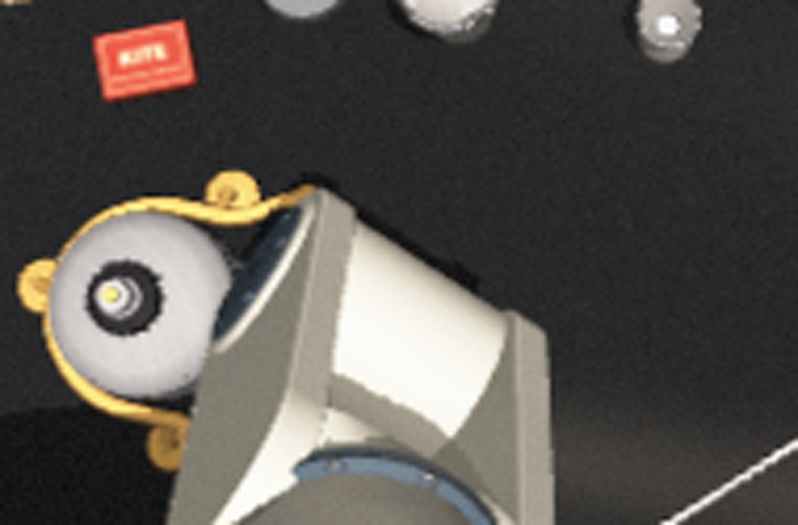

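Run:
```python
from h import *
from workcell import bot,hand,get_obs,vision
b=HOME-.115*AX
bot.servo_line([*b,.044],velocity=.12)
bot.servo_line([*b,.25],velocity=.25)
G=[.5234,-.3498];q=quat([-.27,.96],0,-1)
hand.move_gripper(.085)
bot.reach([*G,.25],q)
c=vision.read_camera("top");crop(c["frame"],135,200,325,300,4.2,"a3.png")
bot.servo_line([*G,.12],velocity=.2)
bot.servo_line([*G,.064],velocity=.1)
s=vision.read_camera("side");cv2.imwrite("pics/a3s.png",cv2.resize(s["frame"][200:370,200:420,::-1],None,fx=3.5,fy=3.5,interpolation=cv2.INTER_CUBIC))
o=get_obs();print(o["position"],o["wrist_force"],o["time_s"])
```

```text
[ 0.52387537 -0.35012063  0.06464541] [ 0.57486989 -0.07092969  0.48701878] 18.6833
```

View pics/a3.png

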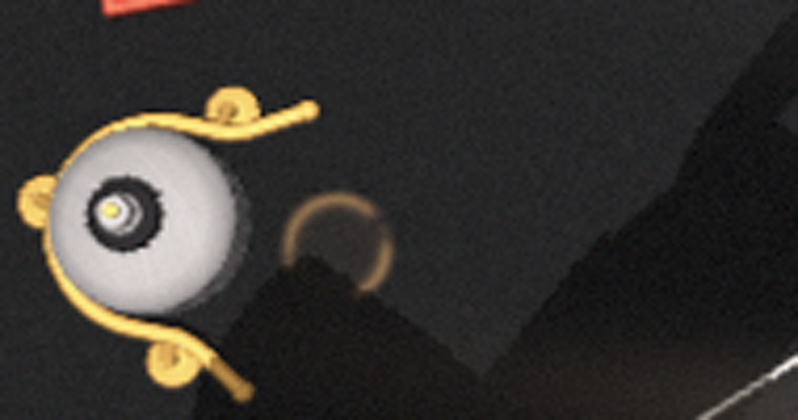

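View pics/a3s.png

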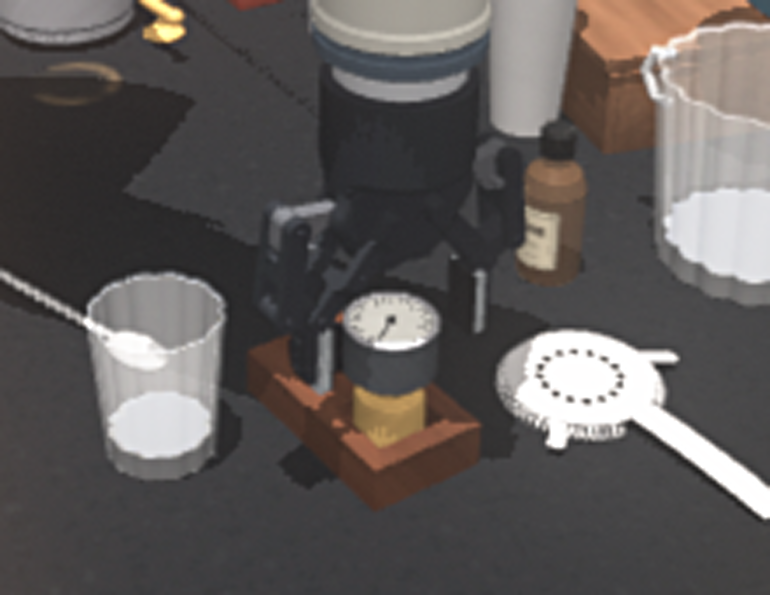

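Run:
```python
from h import *
from workcell import bot,hand,get_obs,vision
n=lambda u,v:((u+.5)/4.2-.5+135,(v+.5)/4.2-.5+200)
g=atz("top",n(111,211),.158)[:2];g2=atz("top",n(142,220),.07)[:2]
print("pin",g,"drum",g2,"home",HOME)
hand.move_gripper(.040,60)
o=get_obs();print("grip",o["gripper_width"],o["grip_force"],o["position"],o["wrist_force"])
G=o["position"]
bot.servo_line([.5234,-.3498,.30],velocity=.15)
o=get_obs();print(o["gripper_width"],o["grip_force"],o["position"],o["wrist_force"])
p=(g+g2+HOME)/3; p=(g+HOME)/2
bot.reach([*p,.30],quat([-.27,.96],0,-1))
bot.servo_line([*p,.235],velocity=.15)
o=get_obs();print(p,o["position"],o["orientation"],o["wrist_force"],o["time_s"])
s=vision.read_camera("side")["frame"];t=vision.read_camera("top")["frame"]
u,v=map(int,proj("side",[*p,.15]));print(u,v,proj("side",[*p,.158]),proj("side",[*p,.178]))
a=s[v-45:v+45,u-45:u+45];x,y=map(int,proj("top",[*p,.2]));b=t[y-45:y+45,x-45:x+45];print(x,y)
cv2.imwrite("pics/a4.png",cv2.resize(np.hstack([a,b])[:,:,::-1],None,fx=4.4,fy=4.4,interpolation=cv2.INTER_CUBIC))
```

```text
pin [0.45308113 0.21490535] drum [0.45322892 0.21601542] home [0.45210231 0.21474902]
grip 0.04668793792770315 61.100766841282166 [ 0.52362872 -0.35003676  0.06474809] [-2.0811671  -0.51681349  5.53766362]
0.04658341912195594 61.59940061294037 [ 0.52305688 -0.34954178  0.29896944] [-0.03236083  0.34707824 -1.91010061]
[0.45259172 0.21482718] [0.45308236 0.21470534 0.23539973] [6.04047048e-01 7.96948653e-01 6.58334207e-05 7.01547007e-05] [-0.59586226  0.63464883 -1.41489009] 23.4833
215 155 [215.23817314 152.40668479] [214.76908993 145.16107   ]
156 248
```

View pics/a4.png

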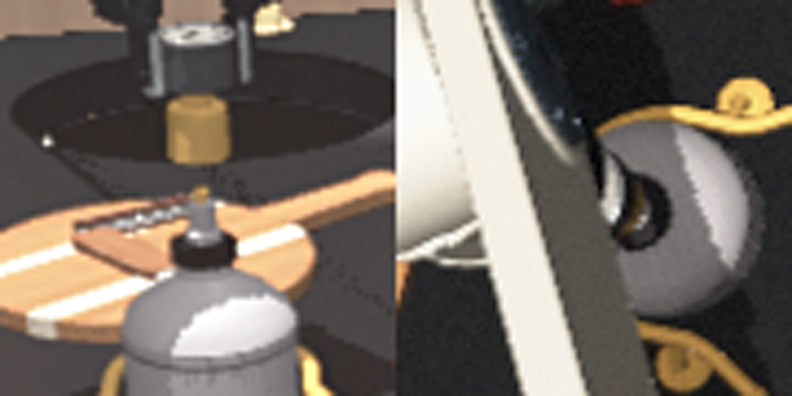

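Run:
```python
from h import *
from workcell import bot,hand,get_obs,vision
s=vision.read_camera("side")["frame"]
p=get_obs()["position"];z0=p[2]-.0567
S=7.5;x0,y0=172,108;a=cv2.resize(s[y0:y0+78,x0:x0+90],None,fx=S,fy=S,interpolation=cv2.INTER_CUBIC)[:,:,::-1].copy()
th=np.linspace(0,2*np.pi,60)
def circ(c,r,z,col):
    q=np.array([proj("side",[c[0]+r*np.cos(t),c[1]+r*np.sin(t),z]) for t in th])
    cv2.polylines(a,[(((q-[x0,y0])+.5)*S).astype(int)],True,col,1)
for r,z in((.0185,0),(.0185,.032),(.024,.043),(.024,.073)):circ(p,r,z0+z,(0,255,0))
g=[.4526,.2148]
for r,z in((.004,.158),(.009,.150),(.0205,.126),(.054,.072)):circ(g,r,z,(255,0,255))
cv2.imwrite("pics/a5.png",a)
f=s.astype(int);m=(f[...,0]-f[...,2]>50)&(f[...,0]>90);ys,xs=np.nonzero(m[125:150,200:232]);
for c in range(208,226):
    k=ys[xs==c-200];print(c,(k.min()+125,k.max()+125) if len(k) else None,end=" ")
```

```text
208 (np.int64(133), np.int64(144)) 209 (np.int64(132), np.int64(145)) 210 (np.int64(132), np.int64(146)) 211 (np.int64(132), np.int64(146)) 212 (np.int64(132), np.int64(146)) 213 (np.int64(132), np.int64(146)) 214 (np.int64(131), np.int64(146)) 215 (np.int64(132), np.int64(146)) 216 (np.int64(132), np.int64(146)) 217 (np.int64(131), np.int64(146)) 218 (np.int64(132), np.int64(146)) 219 (np.int64(132), np.int64(145)) 220 (np.int64(132), np.int64(145)) 221 (np.int64(133), np.int64(144)) 222 None 223 None 224 None 225 None
```

View pics/a5.png

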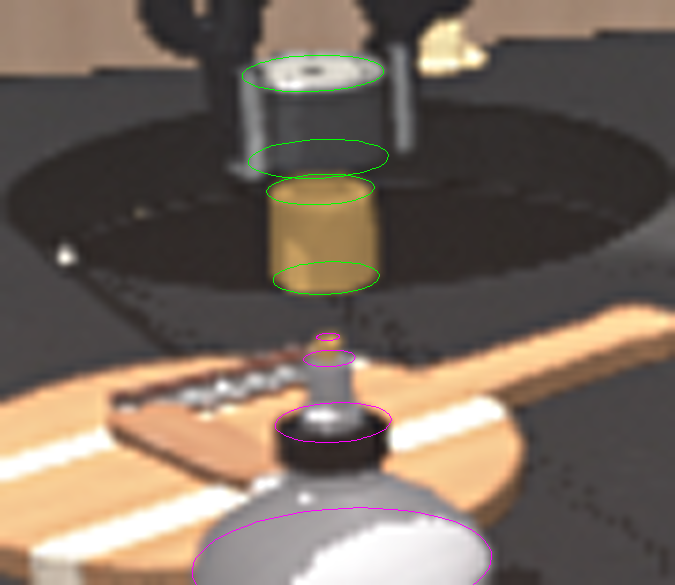

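Run:
```python
from h import *
from workcell import bot,hand,get_obs,vision
p=[.4525,.2149]
bot.servo_line([*p,.206],velocity=.06);bot.dwell(.3)
def F():
    a=[]
    for _ in range(4):
        a.append(get_obs()["wrist_force"]);bot.dwell(.03)
    return np.mean(a,0)
w=F();z=.206;print("base",w.round(2),get_obs()["position"])
while z>.186:
    z-=.0015 if z>.2005 else .001
    bot.servo_line([*p,z],velocity=.02)
    f=F()-w;o=get_obs();print(round(z,4),np.round(o["position"],4),f.round(2),round(float(o["time_s"]),1))
    if f[2]>6.6 or np.hypot(*f[:2])>6:break
bot.dwell(.7);o=get_obs();print((F()-w).round(2),o["position"],o["grip_force"],o["gripper_width"],o["time_s"])
s=vision.read_camera("side")["frame"];f=s.astype(int);cv2.imwrite("pics/a6.png",s[...,::-1])
m=(f[...,0]-f[...,2]>50)&(f[...,0]>90);ys,xs=np.nonzero(m[140:175,200:232])
print([(c,xs[ys==c-140].min()+200,xs[ys==c-140].max()+200) for c in range(140,175) if (ys==c-140).any()],proj("side",[*p,o["position"][2]-.0567]))
```

```text
base [-0.13  0.21 -1.74] [0.45255365 0.21493281 0.20616024]
0.2045 [0.4525 0.2149 0.2045] [ 0.19 -0.03 -0.22] 25.1
0.203 [0.4525 0.2149 0.203 ] [ 0.63  0.04 -0.44] 25.5
0.2015 [0.4525 0.2149 0.2015] [-0.   -0.38 -0.25] 25.9
0.2 [0.4525 0.2149 0.2   ] [ 0.12 -0.2   0.07] 26.2
0.199 [0.4525 0.2149 0.199 ] [-0.05 -0.14  0.21] 26.6
0.198 [0.4525 0.2149 0.198 ] [ 0.12 -0.58  0.14] 27.0
0.197 [0.4525 0.2149 0.197 ] [ 0.3  -0.77 -0.26] 27.4
0.196 [0.4526 0.215  0.1962] [-0.7  -0.63  3.45] 27.8
0.195 [0.4526 0.215  0.1951] [-0.68 -0.25  4.87] 28.1
0.194 [0.4526 0.2149 0.1941] [-0.32 -0.11  5.71] 28.5
0.193 [0.4526 0.215  0.1931] [-0.08 -0.26  6.02] 28.9
0.192 [0.4526 0.2149 0.192 ] [0.45 0.23 6.02] 29.3
0.191 [0.4526 0.2149 0.191 ] [ 0.73 -0.17  6.39] 29.7
0.19 [0.4525 0.2149 0.1901] [ 0.88 -0.21  6.06] 30.1
0.189 [0.4525 0.2149 0.1891] [ 0.62 -0.1   7.02] 30.4
[0.47 0.01 6.8 ] [0.45257854 0.21493412 0.1890772 ] 62.28099394706078 0.046507793234033035 31.15
[(149, np.int64(211), np.int64(220)), (150, np.int64(209), np.int64(221)), (151, np.int64(209), np.int64(221)), (152, np.int64(209), np.i
[... 153 characters left out ...]
231)), (157, np.int64(200), np.int64(231)), (158, np.int64(210), np.int64(231)), (159, np.int64(210), np.int64(231)), (160, np.int64(207), np.int64(231)), (161, np.int64(204), np.int64(231)), (162, np.int64(201), np.int64(231)), (163, np.int64(200), np.int64(228)), (164, np.int64(200), np.int64(225)), (165, np.int64(200), np.int64(208)), (166, np.int64(200), np.int64(231)), (167, np.int64(200), np.int64(231)), (168, np.int64(200), np.int64(231)), (169, np.int64(200), np.int64(231)), (170, np.int64(200), np.int64(231)), (171, np.int64(200), np.int64(231)), (172, np.int64(200), np.int64(231)), (173, np.int64(230), np.int64(231)), (174, np.int64(231), np.int64(231))] [215.79138941 161.54298079]
```

```bash
python3 -c "
from workcell import hand_in
print(hand_in())"
```

```text
the job is handed in; nothing more can be done
None
```

The job is handed in, with no verdict shown: the growler is home in the fork, and the gripper holds the gauge upright on the valve at about 6.8 N by the wrist sensor, about 7.7 mm below first contact.

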